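Index the tube rack to the red stop flag and lock it

ROBOT

A 6-joint arm with a two-finger parallel gripper is mounted at the origin on a cart in front of the work surface, level with it; the furniture and walls round the work are solid. World frame = base frame: x ahead of the robot, y to its left, z up, the work surface at z = 0. Lengths are in m, angles in rad, forces in N, time in s.
With the tool pointing down it reaches from about 0.35 to 0.975 m from the base axis. Payload 4.9 kg.
Tool frame: the origin (TCP) lies midway between the tips of the shut fingers; the grasp point (between the pads) lies 19 mm behind it; z points along the fingers, y is the line along which they close (so a half turn about z gives the same grasp; the last joint's range is limited). The gripper opens to 85 mm and grips with 20 to 120 N. Pads are 22 mm wide; open, the fingers measure 114 mm over their backs; the gripper's body (76 mm by 85 mm) begins 54 mm behind the grasp point. The pads swing forward as they close: fully open they stand 13 mm farther back than shut.
Start: joints at [1.072, 0.053, 1.613, -0, 1.476, -0.119], TCP at [0.232, 0.58, 0.231] pointing down, gripper open.
Joint ranges: [-3.01, 3.01], [-1.01, 2.22], [0.06, 2.58], [-1.02, 4.17], [0.09, 2.62], [-3.14, 3.14]. Speed limits (rad/s): [2.57, 2.57, 3.14, 3.14, 3.14, 3.14].

INTERFACE

Orientations are given as a unit quaternion [x, y, z, w].
In Python, from cell import manip, cams gives the robot as it stands.
- The arm moves only by the shell command python3 -m handwheel 'ROWS' [FORCE]. ROWS is JSON, a list that holds one entry, the list of rows, each a list of 7 numbers: the turn, a rotation vector about the tool's x, y, z in degrees, then the shift along the tool's x, y, z in mm, then the finger opening in mm, from 0 to 85.4. A call has 1 to 10 rows; each row is the pose to reach, as a shift and turn from the pose commanded when the call began, along the tool's axes at that moment; what a row does not reach only later rows make up. A row lasts 1/10 s, in which the tool goes at most 50 mm and 8.59 degrees, less where a joint would pass 70% of its speed; a pose out of reach is approached as far as the arm can. A call with a gripper value outside its range is refused whole. The fingers move at their own pace and stop on an object; FORCE is the grip in N (left out, the last holds). Time passes only in rows, so rows that repeat a pose let the fingers close. It gives the time, the measured TCP pose, the force, the opening and the grip force at its end, in the units of the state.
- manip.state(): the state, without advancing time (a new reading comes with each control period).
- cams.grab_frame(name): name is "side" or "top"; returns a dict with "pixels" (400x640x3 uint8, blue, green, red), "z_map" (400x640 float32, m along the optical axis (not along the pixel's ray), 0 where there is no reading), "fx", "fy", "cx", "cy" (pixels), "k1" (the pictures are not rectified: a ray, as slopes to the right and down, at radius r is drawn at 1 + k1 r^2 times it, then the intrinsics apply), "eye" and "attitude" of the camera in the world. Camera axes: x right, y up, looking along -z (the intrinsics and any distortion apply to the point x, -y, -z); pixel columns grow to the right and rows downward; lengths in m; the calibration is good to about 2 mm. A picture is of the moment at which its call begins.
- manip.job_done(): hands the job in; it is judged then, once.
The state is a dict: "clock": time; "joint_positions": joint angles; "joint_velocities": joint speeds; "joint_torque": joint torques, N m; "tool_pos": TCP position; "orientation": TCP orientation; "contact_force": force on the tool from outside, world axes, zero at the start; "ft_torque": the same for the moment, N m; "gripper_width": finger opening in m; "grip_force": force on a finger pad.
Only numpy, scipy, OpenCV 4.12 (cv2) and the standard library are available. Lean on these libraries where they do the work, as an engineer would, in place of code of your own. Each camera call takes 0.05 s, during which the arm holds its last target. There are 200 camera calls.

TASK

Bring the yellow tube rack to its next station: work the blue-handled ratchet lever in full strokes, letting it spring back each time (one full stroke feeds the carriage by one flag spacing), until the carriage's black pointer stands opposite the red flag, and never past it. Then, with the lever back at rest, push the green tab of the locking bolt fully home so that the carriage is locked there. Do not touch the carriage or the rack themselves, and leave the bottles and the beaker beside the machine alone.

Things in the scene. Friction and masses are not known exactly. Their poses are not given: they have to be found in the camera images.
- indexer: Rack indexer, fixed to the worktop: white base plate 10 mm thick, from x = -130 to +75 and y = -180 to +180 mm in its frame. Origin at worktop height under the middle of the track; z up, x from the lever side to the flag side (away from the robot), y the way the carriage feeds. Carriage with rack (about 50 mm high) from x = -62 to +56 mm; flag rail at x = +66 mm.
- lever_pivot (a point): Vertical pivot axis of the ratchet lever, 30 mm above the worktop, at (-100, -55) mm in the indexer's frame. Fixed.
- lever_handle (a point): Centre of the lever's upright blue handle, 60 mm above the worktop. The handle is a round grip of 17 mm diameter, from 24 to 88 mm above the worktop, 95 mm from the pivot on the robot's side, on a flat steel arm 14 mm wide whose top is 34 mm high. At rest it stands 33 mm to the +y side of the pivot (indexer's frame); at full stroke 33 mm to the -y side.
- lever (a joint): Lever angle about its pivot, rad: 0 at rest, 0.72 at the hard stop (full stroke); grows as the handle is pushed toward the indexer's -y, with 2 to 6 N. A spring returns it. Each full stroke feeds the carriage to its next 20 mm station; on the way back the pawl clicks over the teeth and the carriage stays. A stroke that stops short leaves the carriage short.
- pointer (a point): Tip of the black pointer on the flag side of the carriage, 60 mm above the worktop; the pointer is 12 mm wide, its top 66 mm high; it moves with the carriage. The red flag is 2, 3, 4 or 5 strokes ahead at the start.
- flag_red_top (a point): Middle of the head of the red flag, 65 mm above the worktop; a round red pin, 16 mm diameter, 35 mm tall, fixed on the flag rail. Its axes are those of the indexer. The three white flags beside it are the same shape, on the other stations, all 20 mm apart.
- bolt_tab (a point): Centre of the upright green tab of the locking bolt, 50 mm above the worktop. The tab is 8 mm (indexer's x) by 30 mm (y), from 12 to 62 mm above the worktop; drawn out it stands at (-135, +75) mm in the indexer's frame. The bolt's pin enters a gap in the carriage's comb.
- bolt (a joint): Travel of the locking bolt, m: 0 drawn out (start), 0.018 home. It grows as the tab is pushed toward the indexer's +x and stays where it is left; pushing takes 2 to 4 N. If the carriage is not on a station the pin hits the comb and stops at about 0.010.
- carriage: Carriage with a 240 mm toothed bar on the lever side and the yellow tube rack (84 x 124 x 28 mm) on top; not to be touched. Origin at worktop height under its middle. It slides along the indexer's y, held by friction; stations every 20 mm. It starts 0 to 6 mm beyond a station; the first full stroke makes up for that: after each full stroke it stands on the next station, within 1.5 mm.
- amber_bottle_mid (a point): Middle, half-way up, of a brown bottle with white cap, 58 mm diameter, 112 mm tall, standing loose to the -y side of the lever. A bystander.
- dropper_bottle_mid (a point): Middle, half-way up, of a small white bottle with blue cap, 34 mm diameter, 78 mm tall, standing loose to the +y side of the bolt tab. A bystander.
- beaker_mid (a point): Middle, half-way up, of a clear plastic beaker, 59 mm diameter, 70 mm tall, standing loose at the indexer's -y end. A bystander.

How it is judged:
On the way:
1. the pointer stands opposite the red flag (within 5 mm) with the lever sprung back and the bolt still out (y of pointer in the frame of flag_red_top between -0.005 and 0.005 m and value of joint lever below 0.1 rad and value of joint bolt below 0.006 m), for 0.2 s.
At the end, for the whole second after the job is handed in: The pointer is within 5 mm of the red flag along the track, the locking bolt is pushed in at least 15 mm of its 18 mm, the lever is back within 0.1 rad of rest, and the carriage is still (y of pointer in the frame of flag_red_top between -0.005 and 0.005 m and value of joint bolt above 0.015 m and value of joint lever below 0.1 rad and linear speed of carriage below 0.01 m/s); the robot touches nothing.
It fails at once if the carriage is fed past the red flag (by more than 10 mm) (y of pointer in the frame of flag_red_top above 0.01 m).
It fails at once if the robot touches the carriage or its rack (contact force between any of the fingers, the arm and carriage above 0.5 N).
It fails at once if a bottle or the beaker is shifted by more than 20 mm or tipped over (distance of any of amber_bottle_mid, dropper_bottle_mid, beaker_mid from where it was at the start of the episode above 0.02 m or angle between any of amber_bottle_mid, dropper_bottle_mid, beaker_mid's own z axis and vertical above 0.4 rad).
It also fails if it takes over 51 s, if anything falls off the work surface, if the arm or the gripper's body presses on something with over 40 N, if the wrist force passes 120 N, or if a joint passes its speed limit or range.

## Working session

There is one attempt and no reset: what is moved stays moved. The work goes in short steps, Python scripts to look and compute and a shell command to move; the robot and the scene stay as the last step left them, time stands still between calls to the robot, and variables do not carry over. Pictures are saved under pics/ and viewed, at most 10 in all, crops included, and the job is handed in when it is done.

```bash
mkdir -p pics; ls
cat > h.py <<'E'
import numpy as np, cv2
from scipy.spatial.transform import Rotation as R
from cell import manip, cams
def grab(n,f):
    d=cams.grab_frame(n); cv2.imwrite('pics/'+f,d['pixels']); np.save('pics/'+n+'.npy',d,allow_pickle=True); return d
def load(n): return np.load('pics/'+n+'.npy',allow_pickle=True).item()
def att(d):
    a=np.array(d['attitude'],float); return a if a.shape==(3,3) else R.from_quat(a).as_matrix()
def ray(d,u,v):
    K=np.array([[d['fx'],0,d['cx']],[0,d['fy'],d['cy']],[0,0,1.]])
    p=cv2.undistortPoints(np.array([[[u,v]]],float),K,np.array([d['k1'],0,0,0.]))[0,0]
    return att(d)@np.array([p[0],-p[1],-1.])
def at_z(d,u,v,z):   # intersection with plane z
    r=ray(d,u,v); e=np.array(d['eye']); return e+r*(z-e[2])/r[2]
def depth(d,u,v): return np.array(d['eye'])+ray(d,u,v)*d['z_map'][int(v),int(u)]
def proj(d,P):
    c=att(d).T@(np.array(P)-np.array(d['eye'])); x,y=c[0]/-c[2],-c[1]/-c[2]; s=1+d['k1']*(x*x+y*y)
    return d['fx']*x*s+d['cx'],d['fy']*y*s+d['cy']
E
python3 - <<'E'
from h import *
for n in('top','side'):
    d=grab(n,n+'0.png'); print(n,d['eye'],d['attitude'],d['fx'],d['k1'])
print(manip.state())
E
```

```text
pics
top [0.50712342 0.06923894 1.3519872 ] [-0.03546405  0.01663926  0.71284139 -0.70023039] 485.0412670211782 -0.14720658519578575
side [0.55254714 0.78033907 0.57261562] [-0.02006793  0.44374385  0.89506639 -0.03930427] 379.97541388357564 -0.07370337988318096
{'clock': 0.1, 'joint_positions': array([ 1.07201142e+00,  5.33104251e-02,  1.61415202e+00,  5.73191216e-06,
        1.47598920e+00, -1.19000476e-01]), 'joint_velocities': array([ 0.00172092, -0.00033432, -0.00133571, -0.0004425 , -0.00197768,
       -0.00062233]), 'joint_torque': array([ 6.52021972e-04, -3.94900596e+01, -3.71363819e+01, -1.15620769e-04,
        3.88017899e-03, -2.43247274e-05]), 'tool_pos': array([0.23142957, 0.57997217, 0.2301766 ]), 'orientation': array([ 1.88753236e-01,  9.82024110e-01, -8.84635606e-04, -2.85287983e-04]), 'contact_force': array([ 0.08691692,  0.05074573, -0.62124811]), 'ft_torque': array([-0.02259502, -0.0284316 ,  0.05291834]), 'grip_force': 0.0, 'gripper_width': 0.08552754486336864}
```

View pics/top0.png

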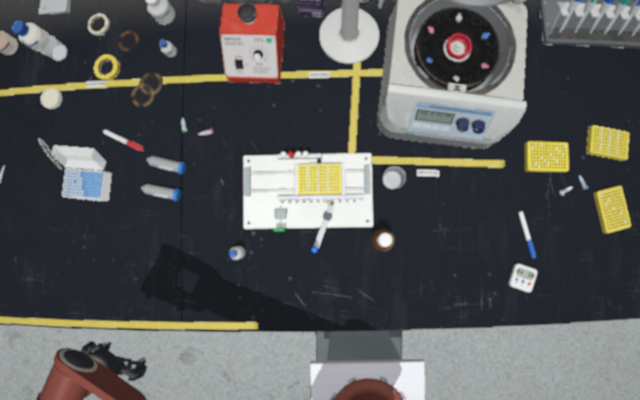

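View pics/side0.png

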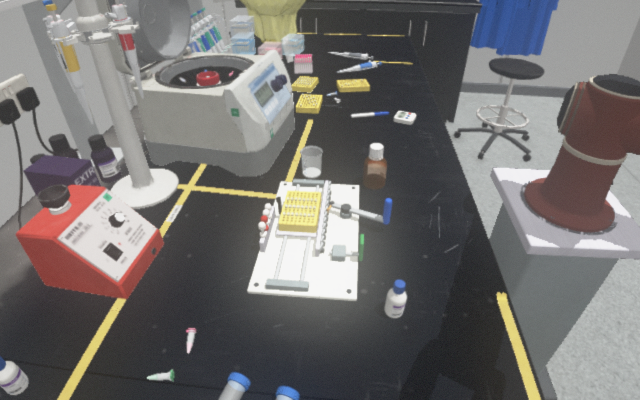

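The top view shows the indexer at about (243–373, 153–230), the blue handle at (315, 249), the green tab at (279, 230) and the red flag near (291, 154). The side view shows the handle at (387, 210), the tab at (362, 247) and the flags near (265, 220). I'll enlarge both next.

Run:
```python
from h import *
t=load('top')['pixels'][140:265,230:390]; s=load('side')['pixels'][170:300,245:410]
cv2.imwrite('pics/tc.png',cv2.resize(t,None,fx=5,fy=4.8*5/4.8 if 0 else 4.8,interpolation=cv2.INTER_CUBIC) if 0 else cv2.resize(t,(768,600),interpolation=cv2.INTER_CUBIC))
cv2.imwrite('pics/sc.png',cv2.resize(s,None,fx=4.5,fy=4.5,interpolation=cv2.INTER_CUBIC))
```

```text
(no output)
```

View pics/tc.png

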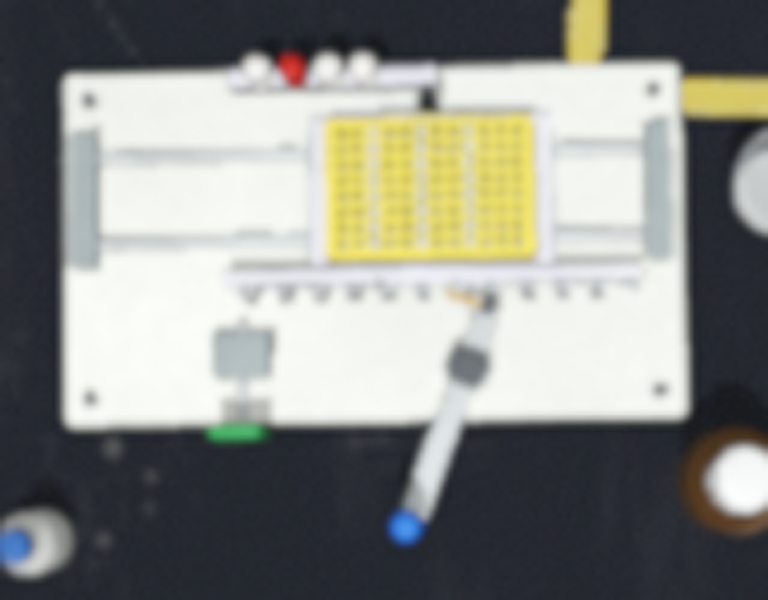

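View pics/sc.png

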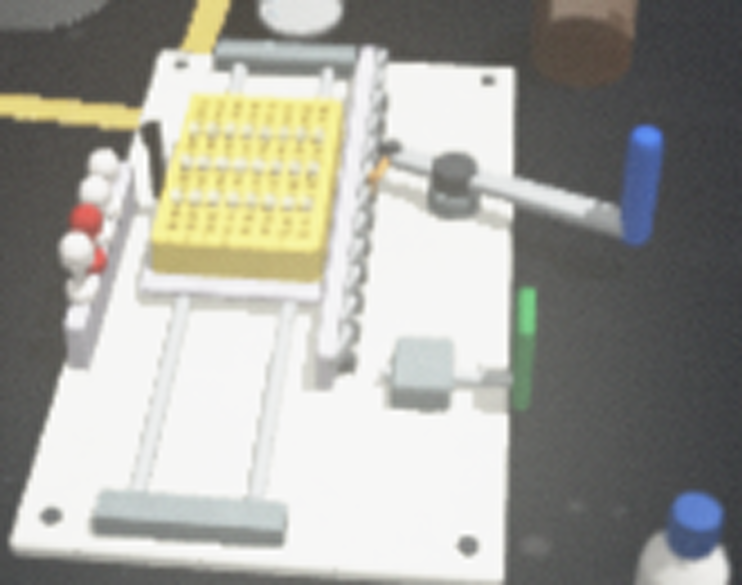

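```bash
cat >> h.py <<'E'
def T(u,v): return 230+(u+.5)/4.8-.5,140+(v+.5)/4.8-.5
E
python3 - <<'E'
from h import *
d=load('top'); s=load('side')
q=[(64,73),(681,62),(690,413),(66,430)]
L=np.array([(75,180),(75,-180),(-130,-180),(-130,180)])/1000
P=np.array([at_z(d,*T(*a),.01)[:2] for a in q]); print(P)
Lc=L-L.mean(0);Pc=P-P.mean(0);H=Lc.T@Pc
th=np.arctan2(H[0,1]-H[1,0],H[0,0]+H[1,1]); c,n=np.cos(th),np.sin(th);M=np.array([[c,-n],[n,c]])
o=P.mean(0)-M@L.mean(0);print('yaw deg',np.degrees(th),'o',o,'res',Lc@M.T-Pc)
def ind(p): return M.T@(np.array(p[:2])-o)
for k,a,z in[('handle',(405,527),.088),('tab',(237,432),.062),('red',(292,68),.077),('w1',(257,66),.077),('w3',(328,66),.077),('w4',(362,66),.077),('ptr',(428,97),.066),('pivot',(470,366),.04),('drop',(16,546),.078),('amber',(741,480),.112)]:
    p=at_z(d,*T(*a),z);print(k,p.round(4),(ind(p)*1000).round(1))
S=lambda u,v:(245+(u+.5)/4.5-.5,170+(v+.5)/4.5-.5)
for k,a,z in[('handle',(647,134),.088),('tab',(528,292),.062),('pl',(500,582),.01),('br',(515,68),.01)]:
    p=at_z(s,*S(*a),z);print('side',k,p.round(4),(ind(p)*1000).round(1))
np.save('pose.npy',[o[0],o[1],th])
E
```

```text
[[ 0.73387732  0.3375082 ]
 [ 0.73225497 -0.02424318]
 [ 0.52820455 -0.0244856 ]
 [ 0.52436096  0.33704782]]
yaw deg 0.15665393846042872 o [0.65717435 0.156532  ] res [[-0.00219539 -0.00077182]
 [ 0.00041124  0.00098091]
 [-0.00053758  0.00066284]
 [ 0.00232173 -0.00087193]]
handle [0.468  0.1365 0.088 ] [-189.2  -19.6]
tab [0.5212 0.2305 0.062 ] [-135.8   74.4]
red [0.7222 0.1961 0.077 ] [65.1 39.4]
w1 [0.7238 0.2156 0.077 ] [66.8 58.9]
w3 [0.7229 0.176  0.077 ] [65.7 19.3]
w4 [0.7224 0.1571 0.077 ] [65.3  0.4]
ptr [0.706  0.1212 0.066 ] [ 48.7 -35.5]
pivot [0.5565 0.1009 0.04  ] [-100.9  -55.3]
drop [0.4599 0.352  0.078 ] [-196.7  196. ]
amber [ 0.4905 -0.0437  0.112 ] [-167.2 -199.7]
side handle [0.4707 0.1389 0.088 ] [-186.6  -17.1]
side tab [0.524  0.2237 0.062 ] [-133.    67.6]
side pl [0.5311 0.3409 0.01  ] [-125.6  184.7]
side br [ 0.5295 -0.0201  0.01  ] [-128.1 -176.3]
```

Plate fit agrees within about 2 mm: the handle and tab are where the specification puts them. Pointer-to-red distance is about 76 mm, which means 4 strokes. Moving to the handle's +y side with the fingers shut.

```bash
python3 -m handwheel '[[[0,0,-4,-36,-26,3,0],[0,0,-8,-76,-56,6,0],[0,0,-12,-116,-85,10,0],[0,0,-16,-156,-114,14,0],[0,0,-20,-196,-144,18,0],[0,0,-21.8,-236,-173,22,0],[0,0,-21.8,-276,-203,26,0],[0,0,-21.8,-316,-232,30,0],[0,0,-21.8,-346,-254,30,0],[0,0,-21.8,-361,-265,30,0]]]' 30; python3 -m handwheel '[[[0,0,0,0,0,0,0],[0,0,0,0,0,0,0]]]'
```

```text
clock: 1.1
tool_pos: [0.4696, 0.1977, 0.2006]
orientation: [0.001, 1.0, -0.0, -0.0]
contact_force: [0.1, 0.1, -0.2]
gripper_width: 0.0001
grip_force: 0.0
clock: 1.3
tool_pos: [0.4684, 0.2005, 0.2009]
orientation: [0.0, 1.0, 0.0, -0.001]
contact_force: [-0.3, 1.0, 0.2]
gripper_width: 0.0
grip_force: 0.0
```

```bash
python3 -m handwheel '[[[0,0,0,1,0,30,0],[0,0,0,2,0,70,0],[0,0,0,2,0,110,0],[0,0,0,2,0,140,0],[0,0,0,2,0,146,0],[0,0,0,2,0,146,0]]]'; python3 -m handwheel '[[[0,0,0,0,-10,0,0],[0,0,0,0,-20,0,0],[0,0,0,0,-30,0,0],[0,0,0,0,-38,0,0],[0,0,0,0,-42,0,0],[0,0,0,0,-42,0,0]]]'
python3 - <<'E'
from h import *
d=grab('side','s1.png'); c=d['pixels'][170:300,245:410]; e=grab('top','t1.png')['pixels'][140:265,230:390]
cv2.imwrite('pics/c1.png',np.hstack([cv2.resize(c,(400,320)),cv2.resize(e,(400,320))]))
E
```

```text
clock: 1.9
tool_pos: [0.4655, 0.2012, 0.0545]
orientation: [-0.001, 1.0, -0.0, -0.001]
contact_force: [0.9, -0.2, 0.2]
gripper_width: 0.0003
grip_force: 0.0
clock: 2.5
tool_pos: [0.4671, 0.158, 0.0557]
orientation: [0.0, 1.0, 0.0, 0.0]
contact_force: [-0.4, 1.1, 1.6]
gripper_width: -0.0001
grip_force: 0.6
```

View pics/c1.png

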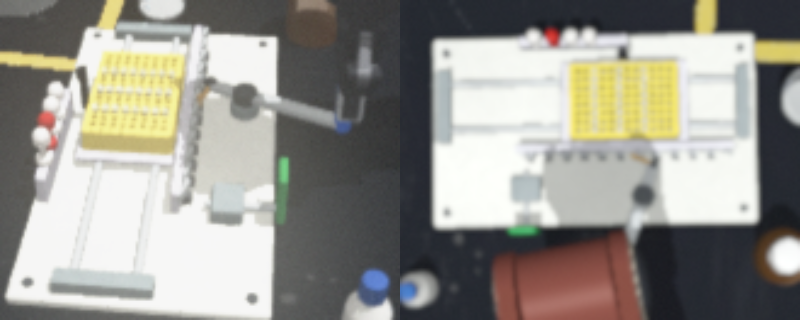

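The crop shows the finger directly on the +y side of the blue handle (side crop ~(345, 120)), with the pointer and flags still visible. I'll start the first stroke in steps and watch the force.

```bash
python3 -m handwheel '[[[0,0,0,0,-8,0,0],[0,0,0,0,-16,0,0],[0,0,0,0,-24,0,0],[0,0,0,0,-24,0,0]]]'; python3 -m handwheel '[[[0,0,0,0,-8,0,0],[0,0,0,0,-16,0,0],[0,0,0,0,-24,0,0],[0,0,0,0,-30,0,0],[0,0,0,0,-34,0,0],[0,0,0,0,-34,0,0]]]';  python3 -m handwheel '[[[0,0,0,0,-3,0,0],[0,0,0,0,-6,0,0],[0,0,0,0,-6,0,0]]]'
cat > m.py <<'E'
from h import *
import sys
d=grab('top','t.png')
o=np.load('pose.npy');c,n=np.cos(o[2]),np.sin(o[2]);M=np.array([[c,-n],[n,c]])
# rectify plane z=.066 patch, indexer y +70..-60, x 30..80 ; find dark pointer pixels between rack and rail
ys=np.arange(70,-60,-.5);xs=np.arange(44,54,.5)
g=cv2.cvtColor(d['pixels'],cv2.COLOR_BGR2GRAY).astype(np.float32)
uv=np.array([[proj(d,[*(M@np.array([x,y])/1000+o[:2]) if 0 else (M@(np.array([x,y])/1000)+o[:2]),.066]) for y in ys] for x in xs],np.float32)
p=cv2.remap(g,uv[...,0],uv[...,1],cv2.INTER_LINEAR)
col=p.mean(0);w=np.clip(150-col,0,None)
i=col.argmin();sl=slice(max(i-16,0),i+17)
w=np.clip(col[sl].max()-40-col[sl],0,None)
print('ptr y',round(float((ys[sl]*w).sum()/w.sum()),1),'min',col.min(),'max',col.max())
E
python3 m.py
```

```text
clock: 3.0
tool_pos: [0.4662, 0.1336, 0.0548]
orientation: [0.0, 1.0, -0.0, -0.001]
contact_force: [-1.2, 2.0, -0.8]
gripper_width: 0.0001
grip_force: 1.1
clock: 3.6
tool_pos: [0.4674, 0.1, 0.0555]
orientation: [-0.0, 1.0, -0.0, 0.001]
contact_force: [1.3, 3.2, -1.9]
gripper_width: 0.0
grip_force: 1.5
clock: 3.9
tool_pos: [0.4678, 0.0944, 0.0559]
orientation: [-0.0, 1.0, 0.0, 0.001]
contact_force: [3.2, 4.3, -1.7]
gripper_width: -0.0002
grip_force: 2.0  File "m.py", line 8
    uv=np.array([[proj(d,[*(M@np.array([x,y])/1000+o[:2]) if 0 else (M@(np.array([x,y])/1000)+o[:2]),.066]) for y in ys] for x in xs],np.float32)
                                                          ^^
SyntaxError: invalid syntax
```

```bash
python3 - <<'E'
s=open('m.py').read().replace("*(M@np.array([x,y])/1000+o[:2]) if 0 else (M@(np.array([x,y])/1000)+o[:2])","*(M@np.array([x,y])/1000+o[:2])")
open('m.py','w').write(s)
E
python3 m.py
python3 -m handwheel '[[[0,0,0,0,-3,0,0],[0,0,0,0,-3,0,0]]]';python3 -m handwheel '[[[0,0,0,0,-3,0,0],[0,0,0,0,-3,0,0]]]'; python3 m.py
```

```text
ptr y -21.0 min 83.30674 max 241.1954
clock: 4.15
tool_pos: [0.4679, 0.0922, 0.0561]
orientation: [-0.0, 1.0, 0.001, 0.001]
contact_force: [3.8, 6.5, -1.1]
gripper_width: 0.0
grip_force: 3.2
clock: 4.35
tool_pos: [0.4681, 0.0914, 0.0561]
orientation: [0.0, 1.0, 0.004, 0.002]
contact_force: [4.9, 15.9, -2.1]
gripper_width: -0.0005
grip_force: 7.8
ptr y -20.5 min 81.82832 max 240.87968
```

Force jump (16 N) at y = 0.0914 marks the hard stop, and the pointer has moved to −20.5 mm (red at about +39.5). Return, then stroke 2.

```bash
python3 -m handwheel '[[[0,0,0,0,8,0,0],[0,0,0,0,18,0,0],[0,0,0,0,28,0,0],[0,0,0,0,38,0,0],[0,0,0,0,48,0,0],[0,0,0,0,58,0,0],[0,0,0,0,68,0,0],[0,0,0,0,74,0,0],[0,0,0,0,76,0,0],[0,0,0,0,76,0,0]]]'; python3 m.py
python3 -m handwheel '[[[0,0,0,0,-10,0,0],[0,0,0,0,-20,0,0],[0,0,0,0,-30,0,0],[0,0,0,0,-40,0,0],[0,0,0,0,-50,0,0],[0,0,0,0,-60,0,0],[0,0,0,0,-68,0,0],[0,0,0,0,-73,0,0],[0,0,0,0,-76,0,0],[0,0,0,0,-76,0,0]]]'; python3 m.py
```

```text
clock: 5.4
tool_pos: [0.4666, 0.1646, 0.0552]
orientation: [-0.001, 1.0, -0.0, -0.0]
contact_force: [0.2, 0.1, 0.3]
gripper_width: -0.0001
grip_force: 0.0
ptr y -20.5 min 82.26729 max 241.14018
clock: 6.45
tool_pos: [0.468, 0.0913, 0.0557]
orientation: [0.001, 1.0, 0.005, 0.002]
contact_force: [4.5, 17.9, -4.1]
gripper_width: 0.0001
grip_force: 8.8
ptr y -1.0 min 82.06026 max 243.97559
```

Pointer is now at about −1 (+19.5 per stroke), with red at about 39.5, so 2 more strokes.

```bash
python3 -m handwheel '[[[0,0,0,0,8,0,0],[0,0,0,0,18,0,0],[0,0,0,0,28,0,0],[0,0,0,0,38,0,0],[0,0,0,0,48,0,0],[0,0,0,0,58,0,0],[0,0,0,0,68,0,0],[0,0,0,0,74,0,0],[0,0,0,0,76,0,0],[0,0,0,0,76,0,0]]]'; python3 m.py
python3 -m handwheel '[[[0,0,0,0,-10,0,0],[0,0,0,0,-20,0,0],[0,0,0,0,-30,0,0],[0,0,0,0,-40,0,0],[0,0,0,0,-50,0,0],[0,0,0,0,-60,0,0],[0,0,0,0,-68,0,0],[0,0,0,0,-73,0,0],[0,0,0,0,-76,0,0],[0,0,0,0,-76,0,0]]]'; python3 m.py
python3 -m handwheel '[[[0,0,0,0,8,0,0],[0,0,0,0,18,0,0],[0,0,0,0,28,0,0],[0,0,0,0,38,0,0],[0,0,0,0,48,0,0],[0,0,0,0,58,0,0],[0,0,0,0,68,0,0],[0,0,0,0,74,0,0],[0,0,0,0,76,0,0],[0,0,0,0,76,0,0]]]'
python3 - <<'E'
from h import *
a=grab('top','t3.png')['pixels'][140:265,230:390]; b=grab('side','s3.png')['pixels'][170:300,245:410]
cv2.imwrite('pics/c3.png',np.hstack([cv2.resize(b,(400,320)),cv2.resize(a,(400,320),interpolation=cv2.INTER_CUBIC)]))
E
```

```text
clock: 7.5
tool_pos: [0.4666, 0.1646, 0.0552]
orientation: [-0.001, 1.0, -0.0, -0.0]
contact_force: [-0.1, 0.6, 0.7]
gripper_width: -0.0001
grip_force: 0.0
ptr y -1.0 min 81.85537 max 243.85991
clock: 8.55
tool_pos: [0.468, 0.0913, 0.0557]
orientation: [0.001, 1.0, 0.005, 0.002]
contact_force: [4.6, 18.9, -4.4]
gripper_width: -0.0005
grip_force: 8.8
ptr y 19.4 min 79.19942 max 246.02422
clock: 9.6
tool_pos: [0.4666, 0.1646, 0.0552]
orientation: [-0.001, 1.0, -0.0, -0.0]
contact_force: [-0.3, -0.3, 0.4]
gripper_width: -0.0001
grip_force: 0.0
```

View pics/c3.png

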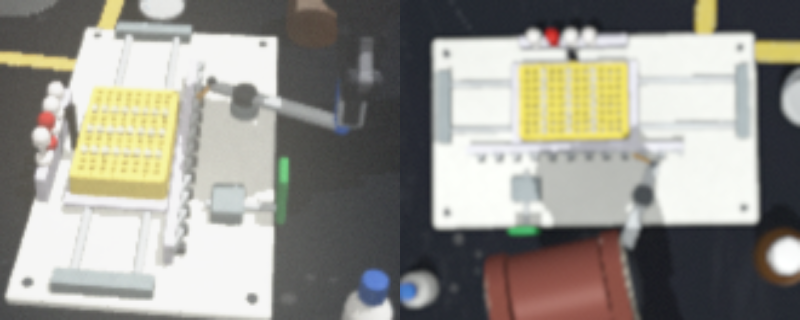

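The pointer (572, 53 in the right half) is opposite the white flag next to red (red at 553, 37). One more stroke is needed.

```bash
python3 -m handwheel '[[[0,0,0,0,-10,0,0],[0,0,0,0,-20,0,0],[0,0,0,0,-30,0,0],[0,0,0,0,-40,0,0],[0,0,0,0,-50,0,0],[0,0,0,0,-60,0,0],[0,0,0,0,-68,0,0],[0,0,0,0,-73,0,0],[0,0,0,0,-76,0,0],[0,0,0,0,-76,0,0]]]'; python3 m.py
python3 -m handwheel '[[[0,0,0,0,8,0,0],[0,0,0,0,18,0,0],[0,0,0,0,28,0,0],[0,0,0,0,38,0,0],[0,0,0,0,48,0,0],[0,0,0,0,58,0,0],[0,0,0,0,68,0,0],[0,0,0,0,76,0,0],[0,0,0,0,82,0,0],[0,0,0,0,82,0,0]]]'; python3 m.py
python3 -m handwheel '[[[0,0,0,0,0,0,0],[0,0,0,0,0,0,0],[0,0,0,0,0,0,0]]]'
python3 - <<'E'
from h import *
a=grab('top','t4.png')['pixels'][140:265,230:390]; b=grab('side','s4.png')['pixels'][170:300,245:410]
cv2.imwrite('pics/c4.png',np.hstack([cv2.resize(b,(400,320)),cv2.resize(a,(400,320),interpolation=cv2.INTER_CUBIC)]))
E
```

```text
clock: 10.7
tool_pos: [0.468, 0.0913, 0.0557]
orientation: [0.001, 1.0, 0.004, 0.002]
contact_force: [3.8, 17.9, -4.1]
gripper_width: -0.0004
grip_force: 8.7
ptr y 38.9 min 70.44585 max 246.6849
clock: 11.75
tool_pos: [0.4666, 0.1711, 0.0552]
orientation: [-0.001, 1.0, -0.0, -0.0]
contact_force: [0.1, 0.6, 0.2]
gripper_width: 0.0005
grip_force: 0.0
ptr y 38.9 min 70.22217 max 246.5057
clock: 12.1
tool_pos: [0.4668, 0.1702, 0.0553]
orientation: [-0.0, 1.0, -0.0, -0.0]
contact_force: [-0.2, 0.5, 0.3]
gripper_width: -0.0002
grip_force: 0.0
```

View pics/c4.png

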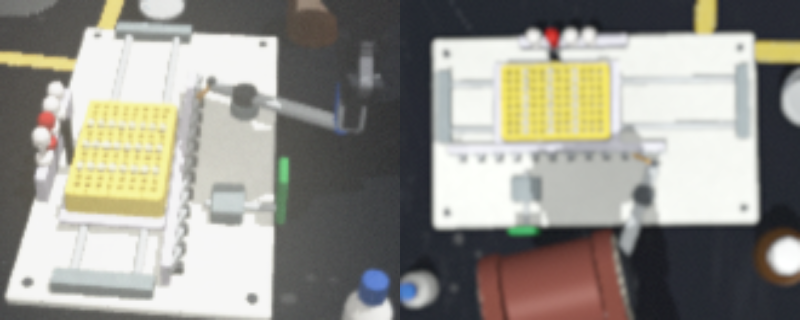

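Pointer at 38.9 mm is opposite red (flag head and pointer both at column ~553), and the lever is at rest. Next is the bolt tab.

```bash
python3 -m handwheel '[[[0,0,0,0,20,0,0],[0,0,0,0,40,4,0],[0,0,0,0,55,10,0],[0,0,0,-5,61,14,0],[0,0,0,-13,61,15,0],[0,0,0,-18,61,15,0],[0,0,0,-18,61,15,0]]]'; python3 -m handwheel '[[[0,0,0,-5,0,0,0],[0,0,0,-10,0,0,0],[0,0,0,-15,0,0,0],[0,0,0,-20,0,0,0],[0,0,0,-23,0,0,0],[0,0,0,-23,0,0,0]]]'; python3 -m handwheel '[[[0,0,0,-3,0,0,0],[0,0,0,-6,0,0,0],[0,0,0,-9,0,0,0],[0,0,0,-11,0,0,0],[0,0,0,-11,0,0,0]]]'
```

```text
clock: 12.9
tool_pos: [0.4859, 0.231, 0.0405]
orientation: [0.0, 1.0, -0.0, 0.0]
contact_force: [0.0, -0.1, -0.5]
gripper_width: -0.0001
grip_force: 0.0
clock: 13.5
tool_pos: [0.5081, 0.2315, 0.0404]
orientation: [-0.0, 1.0, 0.0, 0.0]
contact_force: [-0.8, 0.5, -0.2]
gripper_width: 0.0002
grip_force: 0.0
clock: 14.0
tool_pos: [0.519, 0.2315, 0.0402]
orientation: [-0.0, 1.0, -0.0, 0.0]
contact_force: [-1.4, -0.6, 0.2]
gripper_width: -0.0005
grip_force: 0.3
```

```bash
for i in 1 2; do :; done; python3 -m handwheel '[[[0,0,0,-2,0,0,0],[0,0,0,-4,0,0,0],[0,0,0,-4,0,0,0]]]'; python3 -m handwheel '[[[0,0,0,-2,0,0,0],[0,0,0,-3,0,0,0],[0,0,0,-3,0,0,0]]]'
```

```text
clock: 14.3
tool_pos: [0.5229, 0.2315, 0.0402]
orientation: [-0.0, 1.0, 0.0, 0.0]
contact_force: [-1.0, -0.5, -1.0]
gripper_width: -0.0
grip_force: 0.5
clock: 14.6
tool_pos: [0.5258, 0.2315, 0.0402]
orientation: [-0.0, 1.0, -0.0, 0.0]
contact_force: [-0.9, -0.1, -1.1]
gripper_width: 0.0004
grip_force: 0.6
```

```bash
python3 -m handwheel '[[[0,0,0,-2,0,0,0],[0,0,0,-2,0,0,0]]]'; python3 -m handwheel '[[[0,0,0,-2,0,0,0],[0,0,0,-2,0,0,0]]]'
python3 - <<'E'
from h import *
b=grab('side','s5.png')['pixels'][170:300,245:410]
cv2.imwrite('pics/c5.png',cv2.resize(b,None,fx=4,fy=4,interpolation=cv2.INTER_CUBIC))
E
```

```text
clock: 14.8
tool_pos: [0.5261, 0.2315, 0.0401]
orientation: [-0.0, 1.0, -0.0, -0.002]
contact_force: [-8.0, -0.1, 4.0]
gripper_width: 0.0002
grip_force: 3.9
clock: 15.0
tool_pos: [0.5261, 0.2315, 0.0401]
orientation: [-0.0, 1.0, -0.001, -0.005]
contact_force: [-14.7, -1.1, 10.0]
gripper_width: 0.0001
grip_force: 7.6
```

View pics/c5.png

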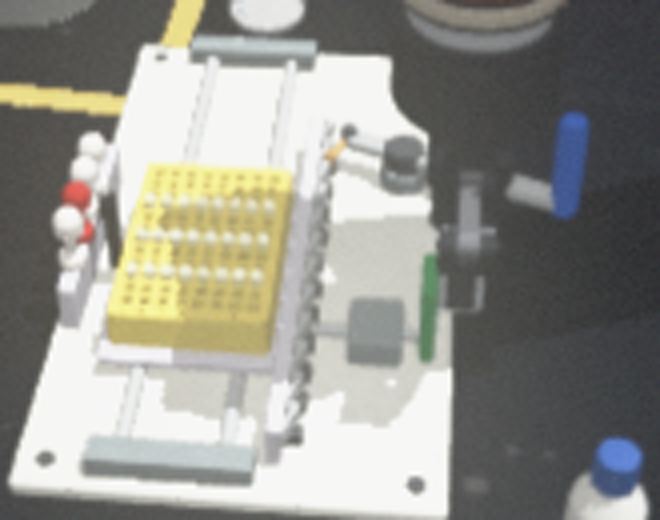

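The force jumps at x = 0.526, so the tab face is near 0.537, about 18 mm of travel. The picture shows the tab (428, 310) moved in close to the housing and the pin at the comb. Backing away and checking from above.

```bash
python3 -m handwheel '[[[0,0,0,10,0,0,0],[0,0,0,25,0,0,0],[0,0,0,40,0,-10,0],[0,0,0,50,0,-40,0],[0,0,0,60,0,-80,0],[0,0,0,90,0,-120,0],[0,0,0,110,0,-150,0],[0,0,0,110,0,-160,0],[0,0,0,110,0,-160,0]]]'; python3 m.py
python3 - <<'E'
from h import *
a=load('top')['pixels'][140:265,230:390]; b=grab('side','s6.png')['pixels'][170:300,245:410]
cv2.imwrite('pics/c6.png',np.hstack([cv2.resize(b,(400,400)),cv2.resize(a,(400,400),interpolation=cv2.INTER_CUBIC)]))
s=load('side')
hsv=cv2.cvtColor(s['pixels'],cv2.COLOR_BGR2HSV); m=cv2.inRange(hsv,(50,110,60),(75,255,255)); m[:,:340]=0;m[:220]=0;m[280:]=0;m[:,380:]=0
ys,xs=np.nonzero(m);print(len(xs));i=ys<ys.min()+3;print('tab top',at_z(s,xs[i].mean(),ys.min()+.5,.062))
E
```

```text
clock: 15.95
tool_pos: [0.4213, 0.232, 0.2027]
orientation: [-0.0, 1.0, 0.001, 0.003]
contact_force: [0.7, -1.8, -0.5]
gripper_width: 0.0001
grip_force: 0.0
ptr y 38.9 min 70.15737 max 246.0
0Traceback (most recent call last):
  File "<stdin>", line 6, in <module>
    return umr_minimum(a, axis, None, out, keepdims, initial, where)
ValueError: zero-size array to reduction operation minimum which has no identity
```

View pics/c6.png

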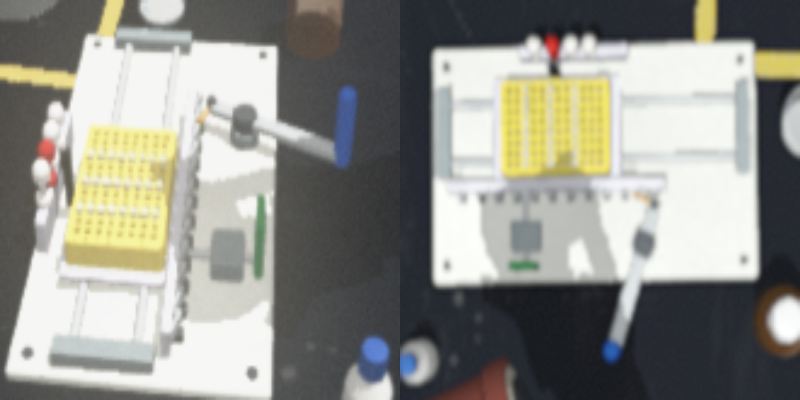

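The tab moved from row 230 to 223, about 18 mm, so the bolt is home. The lever is at rest, the pointer is opposite red and the bystanders are undisturbed. Handing in.

```bash
python3 -c "from cell import manip; print(manip.job_done())"
```

```text
the job is handed in; nothing more can be done
None
```

The job is handed in: four full strokes brought the pointer opposite the red flag (within about 1 mm by the camera), the lever sprang back to rest, and the bolt went in about 18 mm to its stop; no verdict came back.

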